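# Free the sagging gate bolt and hold the sample cage ajar

### The arm

A 6-joint arm with a two-finger parallel gripper is mounted at the origin on the work surface. World frame = base frame: x ahead of the robot, y to its left, z up, the work surface at z = 0. Lengths are in m, angles in degrees, forces in N, time in s.
With the tool pointing down it reaches from about 0.35 to 1 m from the base axis. Payload 7.1 kg.
Tool frame: the origin (TCP) lies between the finger pads; the fingertips stand bot.nose_length ahead of it and the grasp point (between the pads) lies 11 mm behind it (bot.nose_length is the distance from the TCP to the fingertips, in m); z points along the fingers, y is the line along which they close (so a half turn about z gives the same grasp; the last joint's range is limited). The gripper opens to 85 mm and grips with 20 to 120 N. Pads are 22 mm wide; open, the fingers measure 114 mm over their backs; the gripper's body (76 mm by 85 mm) begins 54 mm behind the grasp point. The pads swing forward as they close: fully open they stand 13 mm farther back than shut.
Start: joints at [75.573, 24.242, 93.386, -0, 62.372, -1.089], TCP at [0.144, 0.608, 0.239] pointing down, gripper open.
Joint ranges: [-172.04, 172.04], [-51.8, 120.97], [4.93, 147.93], [-75.15, 255.16], [6.16, 154.13], [-145.62, 145.62]. Speed limits (degrees/s): [136.94, 136.94, 172.46, 180, 180, 180].

### API

Orientations are given as a 3x3 rotation matrix whose columns are the frame's x, y, z axes.
In Python, from cell import bot, open_jaws, gripper_close, optics gives the robot as it stands. The module is installed in compiled form; this text tells all that it offers. Calls block until the motion is done:
- bot.move_to(position, orientation): joint-space move of the TCP to a pose.
- bot.line_to(position, ori=None, v=0.15): straight line of the TCP; ori=None keeps the orientation; v is the mean speed in m/s.
- bot.movej(angles): joint-space move.
- open_jaws() and gripper_close(): open the fingers fully, or close them until they stop; the grip force is fixed at half the most.
- bot.hold(seconds).
- bot.solve_ik(position, orientation): joint angles nearest the present ones, or None.
- optics.get_image(name): name is "scene" or "side" or "wrist"; returns a dict with "image" (400x640x3 uint8, red, green, blue), "camera_matrix" (3x3 intrinsics, pixels), "rvec" (rotation vector, rad) and "tvec" (3), from world to camera coordinates, as OpenCV has them; the wrist camera has in their place "mount" (4x4, takes a point from camera to tool coordinates, whose origin is the TCP and whose axes are the flange's). Camera axes: x right, y down, z forward; pixel columns grow to the right and rows downward; lengths in m; the calibration is good to about 2 mm. A picture is of the moment at which its call begins: read the wrist's pose just before it. There is no depth.
A pose or a line that the arm cannot do raises bot.MotionError and nothing moves.
- bot.hand_in(): hands the job in; it is judged then, once.
Readings, each from a call of its own:
- bot.read_clock(): time.
- bot.read_qpos(): joint angles.
- bot.read_dq(): joint speeds.
- bot.read_joint_torque(): joint torques, N m.
- bot.read_eef_pos(): TCP position.
- bot.read_tool_rot(): TCP orientation.
- bot.read_force(): force on the tool from outside, world axes, zero at the start.
- bot.read_torque(): the same for the moment, N m.
- bot.read_gripper_width(): finger opening in m.
- bot.read_gripper_force(): force on a finger pad.
Only numpy, scipy, OpenCV 4.12 (cv2) and the standard library are available. Lean on these libraries where they do the work, as an engineer would, in place of code of your own. Each camera call takes 0.05 s, during which the arm holds its last target. There are 200 camera calls.

### The job

Open the little gate of the timber sample cage: its barrel bolt sags, and its nose hangs behind the bent-up yellow lip of the keeper, so lift the bolt by its upright red handle over the lip while you draw it back out of the keeper, then swing the gate towards you about a hand's width (some 10 cm at its free edge, never wide open). The gate springs shut by itself, so finish still gripping the red handle and holding the gate still and ajar; do not disturb the tin, the tape roll or the scraper.

Things in the scene. Friction and masses are not known exactly. Their poses are not given: they have to be found in the camera images.
- cage_front (a point): the open-topped timber cage, 360 wide, 270 deep, 215 high, fixed. This point lies on the table in the middle of its front plane; x points into the cage (away from the robot when not turned), y to its left, z up: the cage's frame for all positions below. The gate fills the front between two posts.
- handle (a point): middle of the bolt's upright red handle: a round grip 18 mm thick, 50 tall (25 up and down from here), plain-ended; a 12 mm steel stem below joins it to the bolt. It is 34 mm above the gate's top edge, nothing else is near it at that height. It moves with bolt and gate; bolt in and hanging, it is at x -22, y -70, z 249 mm in the cage's frame.
- gate_hinge (a point): point on the table on the gate's vertical hinge line, at x 0, y +132 mm in the cage's frame. The handle is about 200 mm from it (165 mm with the bolt drawn 37 mm).
- gate_edge (a point): top of the gate's free edge, on its front face, 262 mm from the hinge line, 215 mm up; moves with the gate.
- keeper_lip (a point): middle of the top edge of the keeper's bent-up yellow lip, 5 mm thick along the bolt, fixed to the right-hand (-y) post, at x -22, y -142, z 167 mm in the cage's frame. Behind it (-y) the bolt's nose hangs 8 mm below the top of the lip. The keeper is open on top; its front strap keeps the gate from swinging until the bolt's tip is out.
- gate (a joint): opening of the gate in rad, 0 shut, up to 1.2; it opens towards -x of the cage, the free edge swinging out and, seen from above, clockwise about the hinge line. A spring pushes it shut with about 0.4 to 0.7 N m. 10 cm at the free edge is 0.38 rad.
- bolt_draw (a joint): how far the bolt is drawn back, in m: 0 fully in, up to 0.050; it grows as the bolt moves along the gate towards the hinge (+y of the cage with the gate shut). Rubs with about 1.5 N. Unless lifted over the lip it jams at about 0.005. The tip is out of the keeper from 0.021; 0.035 or more is safe for swinging.
- bolt_lift (a joint): how far the bolt is raised in its loose guides, in m: 0 hanging, up to 0.018; the nose clears the lip from 0.008. It falls back by its weight (about 2 N).
- tin_mid (a point): bystander: middle of a standing tin, 72 in diameter, 95 high
- tape_mid (a point): bystander: middle of a green roll of tape lying flat, 90 in diameter, 25 high
- scraper_grip (a point): bystander: the handle of a loose flat scraper lying on the table

How it is judged:
By the outcome, as a careful person would: the job done as asked, in the order asked, and still so for the second after the job is handed in, while the arm keeps its last pose, push and grip.
It also fails if it takes over 30 s, if anything falls off the work surface, if the arm or the gripper's body presses on something with over 40 N, if the wrist force passes 120 N, or if a joint passes its speed limit or range.

## Working session

There is one attempt and no reset: what is moved stays moved. The work goes in short steps, each a Python script; the robot and the scene stay as the last script left them, time stands still between calls to the robot, and variables do not carry over. Pictures are saved under pics/ and viewed, at most 10 in all, crops included, and the job is handed in when it is done.

```bash
mkdir -p pics; python3 - <<'E'
from cell import bot,optics
import cv2,numpy as np,pickle
d={}
for n in("scene","side"):
    r=optics.get_image(n);d[n]=r;cv2.imwrite(f"pics/{n}0.png",r["image"][:,:,::-1])
    print(n,r["camera_matrix"].tolist(),r["rvec"],r["tvec"])
pickle.dump(d,open("im0.pkl","wb"))
print(bot.nose_length,bot.read_clock(),bot.read_tool_rot(),bot.read_gripper_width())
E
```

```text
scene [[397.3072343508686, 0.0, 315.2137774166662], [0.0, 397.3072343508686, 197.1971275521375], [0.0, 0.0, 1.0]] [ 1.17613087  2.15110085 -1.08636565] [ 0.17374225 -0.14394774  1.67058915]
side [[364.50492419591944, 0.0, 322.51507213246896], [0.0, 364.50492419591944, 196.29923669371314], [0.0, 0.0, 1.0]] [ 2.0798938  -1.36070324  0.51142876] [-0.1428749   0.50787939  0.68121662]
0.008 0.1 [[-9.73028205e-01  2.30685925e-01 -3.39926451e-04]
 [ 2.30686176e-01  9.73027168e-01 -1.42054901e-03]
 [ 3.05700867e-06 -1.46065059e-03 -9.99998933e-01]] 0.08542755671388429
```

View pics/scene0.png

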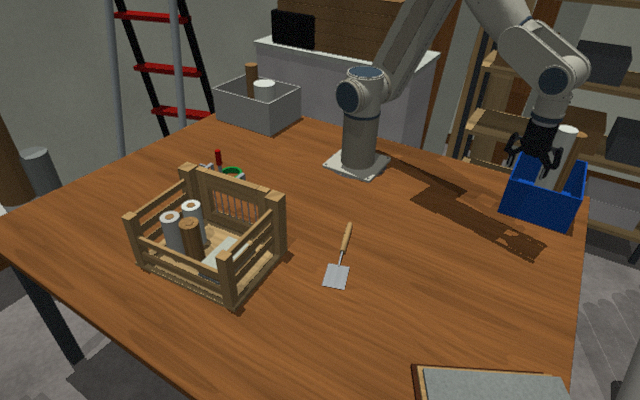

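View pics/side0.png

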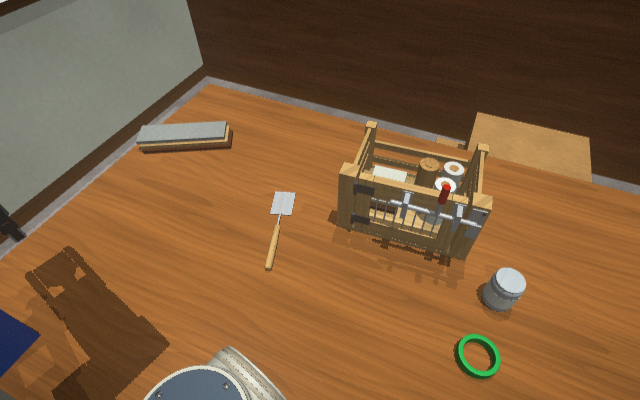

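```bash
python3 - <<'E'
import cv2,numpy as np,pickle
d=pickle.load(open("im0.pkl","rb"))
a=cv2.resize(d["side"]["image"][115:265,325:505],None,fx=4,fy=4,interpolation=cv2.INTER_CUBIC)
cv2.imwrite("pics/sidec.png",a[:,:,::-1])
a=cv2.resize(d["scene"]["image"][140:310,115:295],None,fx=3.5,fy=3.5,interpolation=cv2.INTER_CUBIC)
cv2.imwrite("pics/scenec.png",a[:,:,::-1])
for n,(x0,x1,y0,y1) in {"side":(425,465,170,215),"scene":(205,230,140,180)}.items():
    h=cv2.cvtColor(d[n]["image"],cv2.COLOR_RGB2HSV)
    m=((h[...,0]<6)|(h[...,0]>174))&(h[...,1]>170)&(h[...,2]>50)
    ys,xs=np.nonzero(m[y0:y1,x0:x1]);ys+=y0;xs+=x0
    print(n,len(xs),xs.mean(),ys.mean(),xs.min(),xs.max(),ys.min(),ys.max())
E
```

```text
side 89 444.85393258426967 192.93258426966293 439 450 185 203
scene 76 217.77631578947367 156.72368421052633 215 221 149 164
```

View pics/sidec.png

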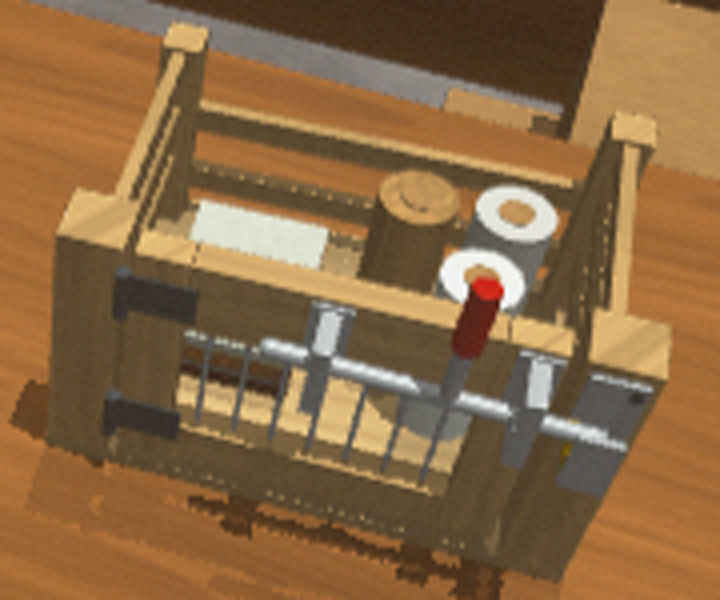

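View pics/scenec.png

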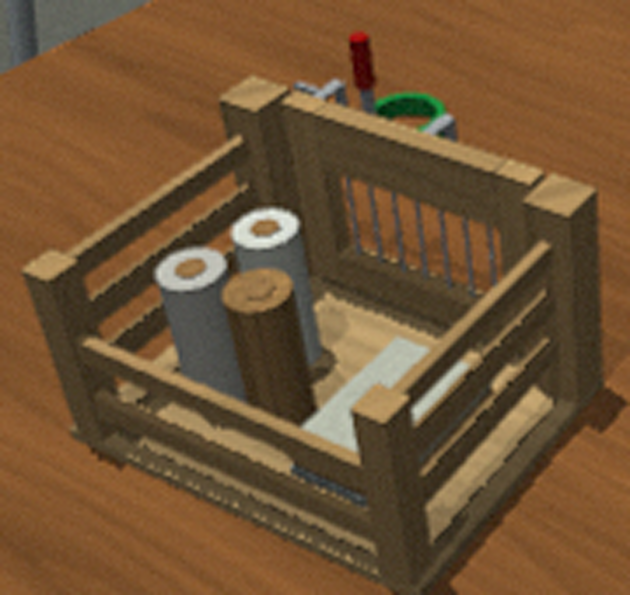

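```bash
cat > h.py <<'E'
import cv2,numpy as np
def ray(r,uv):
    R=cv2.Rodrigues(np.array(r["rvec"],float))[0];t=np.array(r["tvec"],float).ravel()
    d=R.T@np.linalg.solve(r["camera_matrix"],[uv[0],uv[1],1.]);return -R.T@t,d/np.linalg.norm(d)
def plane(r,uv,z):
    c,d=ray(r,uv);return c+d*(z-c[2])/d[2]
def tri(rs):
    A=[];b=[]
    for c,d in rs:
        P=np.eye(3)-np.outer(d,d);A.append(P);b.append(P@c)
    return np.linalg.lstsq(np.vstack(A),np.hstack(b),rcond=None)[0]
E
python3 - <<'E'
from h import *
import pickle
d=pickle.load(open("im0.pkl","rb"));S,C=d["side"],d["scene"]
s=lambda x,y:(325+(x+.5)/4-.5,115+(y+.5)/4-.5)
c=lambda x,y:(115+(x+.5)/3.5-.5,140+(y+.5)/3.5-.5)
H=tri([ray(S,(444.85,192.93)),ray(C,(217.78,156.72))]);print("handle",H,plane(S,(444.85,192.93),.249),plane(C,(217.78,156.72),.249))
for z in(.215,.225,.235):
    L=plane(S,s(60,235),z);R=plane(S,s(662,378),z);v=L-R
    print("front",z,L,R,np.linalg.norm(v),"yaw",np.degrees(np.arctan2(-v[0],v[1])))
    # scene: keeper front-outer, hinge front-outer (top corners)
    L=plane(C,c(597,186),z);R=plane(C,c(250,78),z);print(" scene hinge outer-front/keeper inner-front",L,R)
L=plane(S,s(60,235),.215);R=plane(S,s(662,378),.215);v=L-R;a=np.arctan2(-v[0],v[1]);M=(L+R)/2
Q=np.array([[np.cos(a),-np.sin(a)],[np.sin(a),np.cos(a)]])
print("handle in cage",Q.T@(H[:2]-M[:2]),"cage",M)
for n,p in dict(tin=(508,280),tape=(479,356)).items(): print(n,plane(S,p,.095 if n=="tin" else .0125))
E
```

```text
handle [ 0.58885728 -0.18943036  0.25169744] [ 0.59315242 -0.19093438  0.249     ] [ 0.58583804 -0.19054186  0.249     ]
front 0.215 [0.58940624 0.05601729 0.215     ] [ 0.61864415 -0.29501309  0.215     ] 0.3522459063533284 yaw 4.761271408331289
 scene hinge outer-front/keeper inner-front [0.58816658 0.05979073 0.215     ] [ 0.62327628 -0.29363532  0.215     ]
front 0.225 [0.57996708 0.05256352 0.225     ] [ 0.60874181 -0.29290591  0.225     ] 0.3466657034343953 yaw 4.761271408331268
 scene hinge outer-front/keeper inner-front [0.59957079 0.06826134 0.225     ] [ 0.63413357 -0.27965926  0.225     ]
front 0.235 [0.57052791 0.04910975 0.235     ] [ 0.59883946 -0.29079873  0.235     ] 0.341085500515462 yaw 4.7612714083313055
 scene hinge outer-front/keeper inner-front [0.610975   0.07673195 0.235     ] [ 0.64499086 -0.26568321  0.235     ]
handle in cage [-0.02092026 -0.06843213] cage [ 0.6040252 -0.1194979  0.215    ]
tin [ 0.53646053 -0.38339382  0.095     ]
tape [ 0.37593755 -0.36670326  0.0125    ]
```

```bash
cat >> h.py <<'E'
YAW=np.radians(4.9)
def Rz(a): c,s=np.cos(a),np.sin(a);return np.array([[c,-s,0],[s,c,0],[0,0,1.]])
R0=Rz(YAW)@np.diag([-1.,1,-1])
E
python3 - <<'E'
from h import *
from cell import bot,optics
p=np.array(bot.read_eef_pos());bot.line_to([p[0],p[1],.40],v=.3)
H=np.array([.588,-.19])
bot.move_to([*H,.37],R0)
P=np.array(bot.read_eef_pos());R=np.array(bot.read_tool_rot())
r=optics.get_image("wrist");im=r["image"];cv2.imwrite("pics/w1.png",im[:,:,::-1])
print(bot.read_clock(),P,r["mount"])
np.savez("w1.npz",im=im,P=P,R=R,M=r["mount"],K=r["camera_matrix"])
h=cv2.cvtColor(im,cv2.COLOR_RGB2HSV)
m=(((h[...,0]<6)|(h[...,0]>174))&(h[...,1]>150)&(h[...,2]>50)).astype(np.uint8)
n,l,st,ce=cv2.connectedComponentsWithStats(m)
print([(st[i],ce[i]) for i in range(1,n) if st[i,4]>30])
print(bot.read_force())
E
```

```text
4.025 [ 0.58824784 -0.18934578  0.37005059] [[-8.92963823e-04 -9.53936824e-01 -3.00006231e-01  7.76835438e-02]
 [ 9.99999475e-01 -1.00289111e-03  2.12433614e-04 -5.40330953e-04]
 [-5.03521829e-04 -3.00005883e-01  9.53937218e-01 -1.33464315e-01]
 [ 0.00000000e+00  0.00000000e+00  0.00000000e+00  1.00000000e+00]]
[(array([312, 177,  22,  34, 612], dtype=int32), array([322.31045752, 193.83823529]))]
[0.0296101  0.47235502 0.13708622]
```

View pics/w1.png

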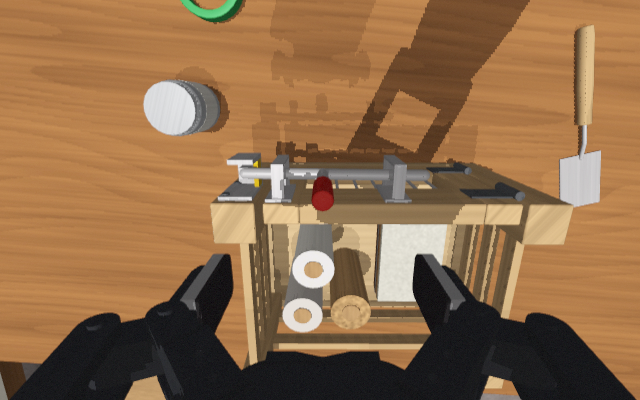

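```bash
python3 - <<'E'
from h import *
w=np.load("w1.npz");T=np.eye(4);T[:3,:3]=w["R"];T[:3,3]=w["P"];X=T@w["M"];K=w["K"]
def pl(uv,z):
    d=X[:3,:3]@np.linalg.solve(K,[*uv,1.]);return X[:3,3]+d*(z-X[2,3])/d[2]
print(pl((322.4,201),.274),pl((322.3,193.8),.249),pl((322.3,201),.274)-X[:3,3])
L=pl((571,206),.215);R=pl((212,205),.215);v=L-R;print(L,R,np.hypot(*v[:2]),np.degrees(np.arctan2(-v[0],v[1])))
M=(L+R)/2;print(Rz(YAW).T@(pl((322.4,201),.274)-M))
E
```

```text
[ 0.58541003 -0.19008988  0.274     ] [ 0.58708714 -0.19001878  0.249     ] [ 0.07453554  0.00643317 -0.22950285]
[0.58890962 0.0551213  0.215     ] [ 0.61789873 -0.29583592  0.215     ] 0.3521524321985928 4.721918958406335
[-0.02388472 -0.06794072  0.059     ]
```

```bash
python3 - <<'E'
from h import *
from cell import bot,open_jaws,gripper_close
bot.line_to([.587,-.1905,.242],R0,v=.12)
print(bot.read_clock(),bot.read_eef_pos(),bot.read_force())
gripper_close()
print(bot.read_clock(),bot.read_gripper_width(),bot.read_gripper_force(),bot.read_force())
p=np.array([.587,-.1905,.242])
p[2]+=.013;bot.line_to(p,v=.03);print("lift",bot.read_eef_pos(),bot.read_force(),bot.read_gripper_width())
y=Rz(YAW)[:,1]
for k in(.012,.026,.041):
    bot.line_to(p+k*y,v=.03);f=np.array(bot.read_force());print("draw",k,bot.read_eef_pos(),f,bot.read_gripper_width(),bot.read_clock())
    if np.linalg.norm(f)>20: break
E
```

```text
5.2417 [ 0.58752717 -0.19070744  0.24287547] [ 0.49661725  0.38115788 -0.18164523]
5.875 0.01659409839531981 58.38492214679718 [-0.39371987  0.96853379  1.84420259]
lift [ 0.58694529 -0.19045826  0.25502954] [ 0.0998944   0.07305132 -2.94897403] 0.01671644139614603
draw 0.012 [ 0.58589271 -0.17791783  0.25490818] [ 0.22239916  1.70969136 -2.12883859] 0.016592175789984974 7.0083
draw 0.026 [ 0.58477179 -0.16405626  0.25503603] [-0.07392172  1.55173562 -1.47507103] 0.016449987534139527 7.625
draw 0.041 [ 0.58348138 -0.14911927  0.25499655] [ 0.60352829  1.86952197 -2.79740634] 0.016785110110930247 8.275
```

```bash
python3 - <<'E'
from cell import bot,optics
import cv2
im=optics.get_image("wrist")["image"];cv2.imwrite("pics/w2.png",im[:,:,::-1])
E
```

```text
(no output)
```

View pics/w2.png

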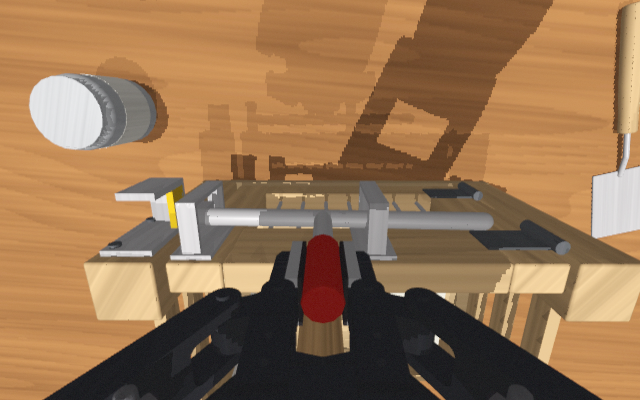

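```bash
python3 - <<'E'
from h import *
from cell import bot,optics
y=Rz(YAW)[:,1]
p=np.array([.587,-.1905,.255])+.041*y
h=np.array([.592,.0131,.255])
for a in np.arange(1,7)*.39/6:
    bot.line_to(h+Rz(-a)@(p-h),Rz(-a)@R0,v=.04)
    f=np.array(bot.read_force());print(round(a,3),bot.read_eef_pos(),f,bot.read_torque(),bot.read_gripper_width(),bot.read_clock())
    if np.linalg.norm(f)>25: print("stop");break
im=optics.get_image("side")["image"];a=cv2.resize(im[115:295,325:525],None,fx=3.3,fy=3.3,interpolation=cv2.INTER_CUBIC);cv2.imwrite("pics/s3.png",a[:,:,::-1])
E
```

```text
0.065 [ 0.57327382 -0.14874676  0.25520118] [ 2.56275402  0.12101851 -1.96914453] [ 0.30140236 -0.37228445  0.02473536] 0.01638586511513359 8.7417
0.13 [ 0.56280221 -0.1472561   0.25512344] [ 3.20634931  1.57906699 -2.46557952] [ 0.19741911 -0.41584566  0.01826028] 0.01652456636230683 9.1583
0.195 [ 0.55246589 -0.14500664  0.25513683] [ 2.75377986  0.52836371 -2.8449953 ] [ 0.17365828 -0.45452622  0.10210805] 0.01703825976985682 9.575
0.26 [ 0.54227767 -0.14211697  0.25514914] [ 3.38507891  0.60003585 -3.32772808] [ 0.07841789 -0.52848796  0.01949696] 0.01638536070338337 9.9917
0.325 [ 0.5323127  -0.13857598  0.25516683] [ 3.03563118  0.53615633 -2.75900421] [ 0.00956329 -0.50152232  0.06317831] 0.016840509611051383 10.4083
0.39 [ 0.52255549 -0.13438201  0.25513085] [ 4.07163712  0.19282937 -3.75239346] [-0.04899023 -0.55892304 -0.01772432] 0.016738487686934363 10.825
```

View pics/s3.png

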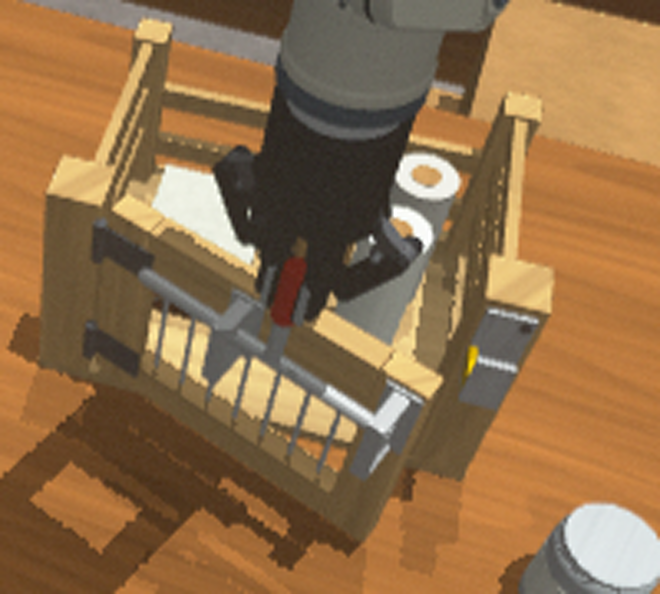

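The side view shows the gate ajar with its free edge near crop pixel (440,375). The bolt is clear of the keeper at (495,365), the red handle is still gripped at (290,290), and the tin is untouched.

```bash
python3 - <<'E'
from cell import bot
bot.hold(0.5);print(bot.read_eef_pos(),bot.read_force(),bot.read_gripper_width());print(bot.hand_in())
E
```

```text
[ 0.52239531 -0.13428718  0.25507564] [ 3.97477596 -0.49291057 -2.08929805] 0.01651593696165462
the job is handed in; nothing more can be done
None
```

The job is handed in: I lifted the bolt about 13 mm, drew it about 41 mm clear of the keeper, and swung the gate about 0.39 rad (roughly 10 cm at its free edge), where the arm holds it still by the red handle; the tin looked undisturbed in the last picture, and the arm went nowhere near the tape roll or scraper.

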